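Hold a framed filter flush on the tilted light panel

ROBOT

A 6-joint arm with a two-finger parallel gripper is mounted at the origin on the work surface. World frame = base frame: x ahead of the robot, y to its left, z up, the work surface at z = 0. Lengths are in mm, angles in rad, forces in N, time in s.
With the tool pointing down it reaches from about 350 to 975 mm from the base axis. Payload 7.1 kg.
Tool frame: the origin (TCP) lies on the front face of the gripper's body, between the roots of the fingers; the fingertips stand 80 mm ahead of it and the grasp point (between the pads) lies 61 mm ahead of it (env.tips_ahead is the distance from the TCP to the fingertips, in mm); z points along the fingers, y is the line along which they close (so a half turn about z gives the same grasp; the last joint's range is limited). The gripper opens to 88 mm and grips with 3 to 60 N. Pads are 20 mm wide; open, the fingers measure 115 mm over their backs; the gripper's body (75 mm by 178 mm) begins 61 mm behind the grasp point.
Start: joints at [-1.183, 0.423, 1.63, -0, 1.089, -0.019], TCP at [247.311, -573.971, 302.675] pointing down, gripper open.
Joint ranges: [-3, 3], [-0.9, 2.11], [0.09, 2.58], [-1.31, 4.45], [0.11, 2.69], [-2.54, 2.54]. Speed limits (rad/s): [2.39, 2.39, 3.01, 3.14, 3.14, 3.14].

INTERFACE

Orientations are given as a unit quaternion [x, y, z, w].
In Python, from station import env, set_gripper, viewer, workorder gives the robot as it stands. Calls block until the motion is done:
- env.reach(position, orientation): joint-space move of the TCP to a pose.
- env.move_l(position, rot=None, rate=150, f_stop=None): straight line of the TCP; rot=None keeps the orientation; rate is the mean speed in mm/s. With f_stop (N) it stops when the force on the tool has changed by that much, and returns True; else False.
- env.move_joints(angles): joint-space move.
- set_gripper(opening): finger opening in mm; the grip force is fixed at half the most; returns when the fingers have stopped.
- env.hold(seconds).
- env.ik(position, orientation): joint angles nearest the present ones, or None.
- env.read_state(): the state.
- viewer.camera(name): name is "scene" or "top" or "wrist"; returns the picture (480x640x3 uint8, blue, green, red); there is no depth.
- viewer.camera_params(name): a dict with "fx", "fy", "cx", "cy" (pixels), "pose" (4x4, takes a point from camera to world coordinates); the wrist camera has in their place "tool_from_camera" (4x4, takes a point from camera to tool coordinates, whose origin is the TCP and whose axes are the flange's). Camera axes: x right, y up, looking along -z (the intrinsics and any distortion apply to the point x, -y, -z); pixel columns grow to the right and rows downward; lengths in mm; the calibration is good to about 2 mm. A picture is of the moment at which its call begins: read the wrist's pose just before it. camera_params takes no time and is no camera call.
A pose or a line that the arm cannot do raises env.IKError and nothing moves.
- workorder.sign_off(): hands the job in; it is judged then, once.
The state is a dict: "time_s": time; "qpos": joint angles; "dq": joint speeds; "tau": joint torques, N m; "tool_pos": TCP position; "orientation": TCP orientation; "force": force on the tool from outside, world axes, zero at the start; "wrist_torque": the same for the moment, N m; "width": finger opening in mm; "grip_force": force on a finger pad.
Only numpy, scipy, OpenCV 4.12 (cv2) and the standard library are available. Lean on these libraries where they do the work, as an engineer would, in place of code of your own. Each camera call takes 0.05 s, during which the arm holds its last target. There are 200 camera calls.

TASK

Fold the blue cover of the light panel open to about 110 degrees so that it stands as a shade, and leave it there. Then pick up the framed filter by its red bar, tilt it to match the sloping lit panel, and press it gently flush on the panel, centred and square with its bar running level, so that the sprung panel gives a little. Finish while still holding the filter pressed there, and leave everything else on the worktop where it is.

Things in the scene. Friction and masses are not known exactly. Their poses are not given: they have to be found in the camera images.
- panel_face (a point): centre of the upper face of the glowing white light panel, a plate 104 x 104 x 6 mm in a black frame 130 x 130 mm, 9 mm proud of the frame's lip. z: out of the face; y: level, towards the cover's hinge; x: up the slope, away from the robot. Sprung: yields along -z only, staying parallel, from about 2 N, 1.5 N per mm, up to 8 mm; this point moves with it.
- deck (a joint): locked slope of the light panel, rad: 0 = level; 0.15 to 0.42, down towards the robot; it does not change. Never push the panel with 40 N
- stage: fixed grey stand of the light panel, 144 x 144 mm, 42 mm tall at the back, turned up to 18 degrees; origin: centre of its underside; z up, x away from the robot
- cover (a joint): angle of the blue cover, rad: 0 = closed, lying 3 mm above the panel and parallel to it (all hidden but for a narrow edge); 1.571 = square to the panel; 1.92 = 110 degrees. It starts at 0 to 0.2 and can go to 2.6. Stiff hinge (0.22 N m friction): it stays where it is left.
- cover_hinge (a point): middle of the cover's hinge line, which runs parallel to the panel's x axis 65 mm from the panel's centre on the panel's +y side (the robot's left) and 5 mm above the panel face. The cover is a plate 124 mm (along the hinge) x 126 mm x 4 mm; its free edge, on the panel's -y side when closed, swings up and over towards +y
- cover_tab (a point): grip point in the orange tab on the cover's outer face near the free edge. A fin 10 mm thick along the hinge direction (pinch it there), 26 mm wide, standing 42 mm above the outer face. This point is midway along the hinge line, 112 mm from it in the plane of the cover, 30 mm above the cover's mid-plane (28 mm above its outer face). It turns with the cover
- filter: framed filter lying flat on the worktop, 90 g: black frame 80 x 80 x 5 mm with bluish glass and a red bar bridging its middle from side to side. Origin: centre of the underside; z up. The bar runs along body y, 80 mm long, 12 mm thick (x), from 22 to 44 mm above the underside, open below between its end posts. Looks the same after half a turn.
- pot: small green ceramic pot with closed lid, 72 mm across, 76 mm tall. Bystander; origin at the centre of its underside
- ring: loose black adapter ring lying flat, 72 mm across, 12 mm tall. Bystander; origin at the centre of its underside
- pen: black lens pen lying on the worktop, 120 mm long (body x), 12 mm thick. Bystander; origin at the centre of its underside
- cap: black lens cap lying flat, 68 mm across, 9 mm tall. Bystander; origin at the centre of its underside
- lens: camera lens standing upright, 69 mm across, 85 mm tall. Bystander; origin at the centre of its underside
Things that resemble listed ones, but are neither listed nor needed, are in the scene too. Leave any pink look-alike of the filter alone.

How it is judged:
By the outcome, as a careful person would: the job done as asked, in the order asked, and still so for the second after the job is handed in, while the arm keeps its last pose, push and grip.
It also fails if it takes over 54 s, if anything falls off the work surface, if the arm or the gripper's body presses on something with over 40 N, if the wrist force passes 120 N, or if a joint passes its speed limit or range.

## Working session

There is one attempt and no reset: what is moved stays moved. The work goes in short steps, each a Python script; the robot and the scene stay as the last script left them, time stands still between calls to the robot, and variables do not carry over. Pictures are saved under pics/ and viewed, at most 10 in all, crops included, and the job is handed in when it is done.

```bash
ls; mkdir -p pics; python3 - <<'E'
from station import env,viewer
import cv2,numpy as np
np.set_printoptions(precision=4,suppress=True)
for n in("scene","top"):
    cv2.imwrite(f"pics/{n}0.png",viewer.camera(n)); print(n,viewer.camera_params(n))
print(viewer.camera_params("wrist"))
print(env.read_state(),env.tips_ahead)
E
```

```text
pics
scene {'fx': 575.8222287112549, 'fy': 575.8222287112549, 'cx': 320.64006632518425, 'cy': 248.97944471673955, 'pose': array([[  -0.5987,   -0.4935,    0.6308, 1310.3753],
       [   0.8008,   -0.3517,    0.4849,  520.6724],
       [  -0.0175,    0.7955,    0.6058,  856.8393],
       [   0.    ,    0.    ,    0.    ,    1.    ]])}
top {'fx': 459.6471917984235, 'fy': 459.6471917984235, 'cx': 323.49699241859923, 'cy': 241.09225843902593, 'pose': array([[   0.0068,    0.9811,   -0.1933,  340.5222],
       [  -0.9998,    0.01  ,    0.0157,  -64.7558],
       [   0.0173,    0.1932,    0.981 , 1037.9617],
       [   0.    ,    0.    ,    0.    ,    1.    ]])}
{'fx': 393.4357169190656, 'fy': 393.4357169190656, 'cx': 323.5244936303853, 'cy': 236.11909015697057, 'tool_from_camera': array([[ -0.0002,   0.9679,   0.2515,  69.6475],
       [  1.    ,   0.0003,  -0.0003,  -0.4983],
       [ -0.0004,   0.2515,  -0.9679, -82.5261],
       [  0.    ,   0.    ,   0.    ,   1.    ]])}
{'time_s': 0.1, 'qpos': array([-1.183 ,  0.4238,  1.6306, -0.    ,  1.0886, -0.019 ]), 'dq': array([ 0.0011, -0.0029, -0.0009, -0.0012, -0.0013, -0.0005]), 'tau': array([ -0.0008, -54.5614, -27.4325,   0.0645,   0.0188,  -0.    ]), 'tool_pos': array([ 247.177 , -573.6155,  301.9637]), 'orientation': array([ 0.9794,  0.202 , -0.0001, -0.0007]), 'force': array([0.5771, 0.0261, 0.1352]), 'wrist_torque': array([0.0075, 0.033 , 0.004 ]), 'grip_force': 0.0, 'width': 87.9922398470035} 80.0
```

View pics/top0.png

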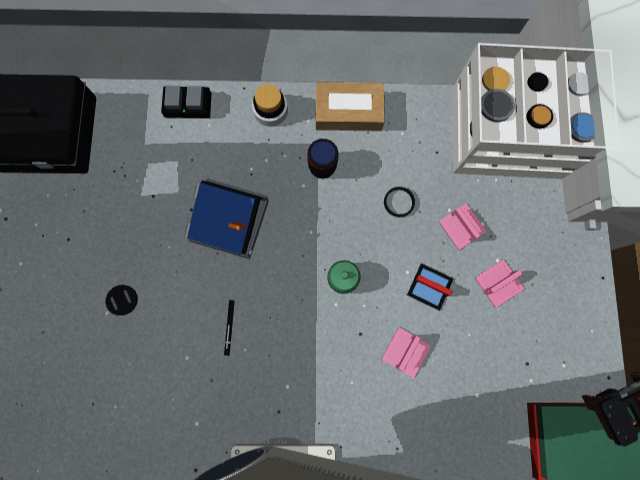

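View pics/scene0.png

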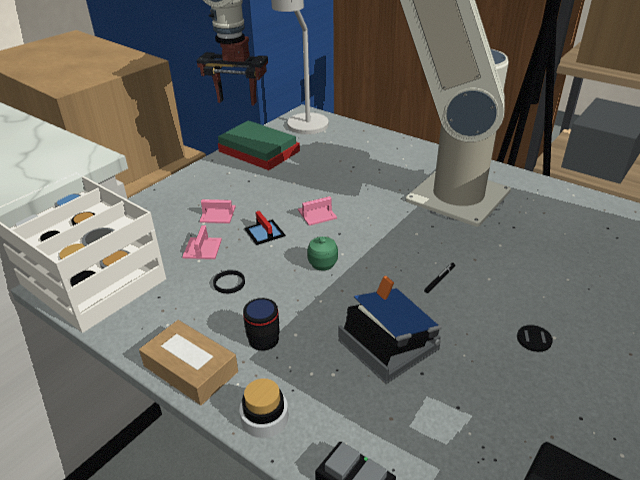

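The filter is the blue-glass frame with the red bar at top (431,287). The pink look-alikes at (463,226), (500,283) and (407,352) are not wanted. The blue cover is at (225,217) with its orange tab at (235,226). The lens (322,155), ring (400,201), pot (344,277), pen (229,328) and cap (122,299) are bystanders.

```bash
cat > h.py <<'E'
from station import env,set_gripper,viewer,workorder
import cv2,numpy as np
from scipy.spatial.transform import Rotation as R
from scipy.optimize import least_squares
np.set_printoptions(precision=3,suppress=True)
def wristpose():
    s=env.read_state();T=np.eye(4);T[:3,:3]=R.from_quat(s["orientation"]).as_matrix();T[:3,3]=s["tool_pos"]
    return T@viewer.camera_params("wrist")["tool_from_camera"]
def cam(n,T=None):
    p=viewer.camera_params(n);return (p["fx"],p["fy"],p["cx"],p["cy"],np.array(p["pose"] if T is None else T))
def proj(c,P):
    q=(np.atleast_2d(P)-c[4][:3,3])@c[4][:3,:3]
    return np.c_[c[2]+c[0]*q[:,0]/-q[:,2],c[3]-c[1]*q[:,1]/-q[:,2]]
def onplane(c,uv,z):
    d=c[4][:3,:3]@[(uv[0]-c[2])/c[0],-(uv[1]-c[3])/c[1],-1];o=c[4][:3,3]
    return o+d*(z-o[2])/d[2]
def pose(x,y,z):  # quat from tool axes
    return R.from_matrix(np.c_[x,y,z]).as_quat()
E
python3 - <<'E'
from h import *
t=cv2.imread("pics/top0.png");s=cv2.imread("pics/scene0.png")
def crop(im,u,v,w,h): return cv2.resize(im[v:v+h,u:u+w],(400,300),interpolation=cv2.INTER_CUBIC)
cv2.imwrite("pics/crops.png",np.vstack([np.hstack([crop(t,178,173,100,75+15)[:300],crop(s,330,270,120,90+20)]),np.hstack([crop(t,391,257,80,60),crop(s,235,203,60,45)])]))
c=cam("top");
for n,uv,z in(("filter",(431,287),5),("tab",(235,226),75),("cover",(222,215),50),("pink",(407,352),5),("pot",(344,277),40)):print(n,onplane(c,uv,z))
cs=cam("scene");print(onplane(cs,(265,231),5),onplane(cs,(385,290),75))
E
```

```text
filter [ 440.986 -324.527    5.   ]
tab [561.267 109.65   75.   ]
cover [591.582 143.867  50.   ]
pink [ 297.968 -266.165    5.   ]
pot [ 457.781 -125.996   40.   ]
[ 445.045 -322.332    5.   ] [530.619  84.888  75.   ]
```

View pics/crops.png

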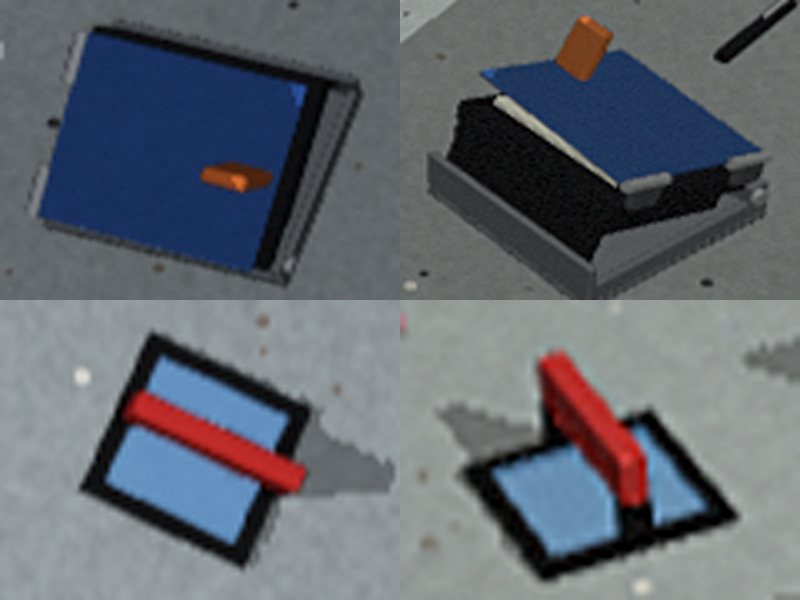

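Crops: the filter (lower row) is the black frame with blue glass and red bar, nearly square to its bar. The cover (upper row) is slightly open, with a white panel edge showing beneath it, and the tab sits near the free edge. I'm moving to wrist views.

```bash
python3 - <<'E'
from h import *
import json
q=pose([1,0,0],[0,-1,0],[0,0,-1])
out={}
for n,p in(("f",[385,-323,240]),("s1",[520,110,290]),("s2",[470,190,320])):
    try: env.reach(p,q)
    except env.IKError as e: print(n,e);continue
    env.hold(.3)
    T=wristpose();im=viewer.camera("wrist");cv2.imwrite(f"pics/{n}.png",im);out[n]=T.tolist()
    print(n,T[:3,3],env.read_state()["time_s"])
json.dump(out,open("poses.json","w"))
a,b,c=[cv2.imread(f"pics/{n}.png") for n in("f","s1","s2")]
cv2.imwrite("pics/comp.png",cv2.resize(np.hstack([a,b,c]),(800,200),interpolation=cv2.INTER_AREA))
E
```

```text
f [ 454.179 -322.961  322.608] 1.575
s1 [589.482 110.109 372.465] 3.6
s2 [539.751 189.954 402.061] 4.4333
```

View pics/comp.png

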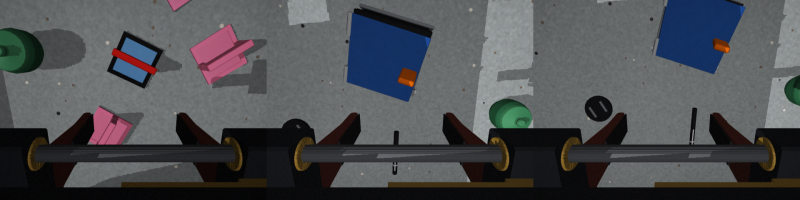

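```bash
python3 - <<'E'
import cv2,numpy as np
a,b,c=[cv2.imread(f"pics/{n}.png") for n in("f","s1","s2")]
r=lambda im,u,v,w,h,k:cv2.resize(im[v:v+h,u:u+w],None,fx=k,fy=k,interpolation=cv2.INTER_CUBIC)
cv2.imwrite("pics/A.png",r(b,170,10,240,240,2.5))
B=np.zeros((600,800,3),np.uint8);B[:450,:450]=r(a,245,65,150,150,3);B[:288,450:]=r(c,300,0,218,180,1.6)[:, :350]
cv2.imwrite("pics/B.png",B[:450])
E
```

```text
Traceback (most recent call last):
ValueError: could not broadcast input array from shape (288,349,3) into shape (288,350,3)
```

View pics/A.png

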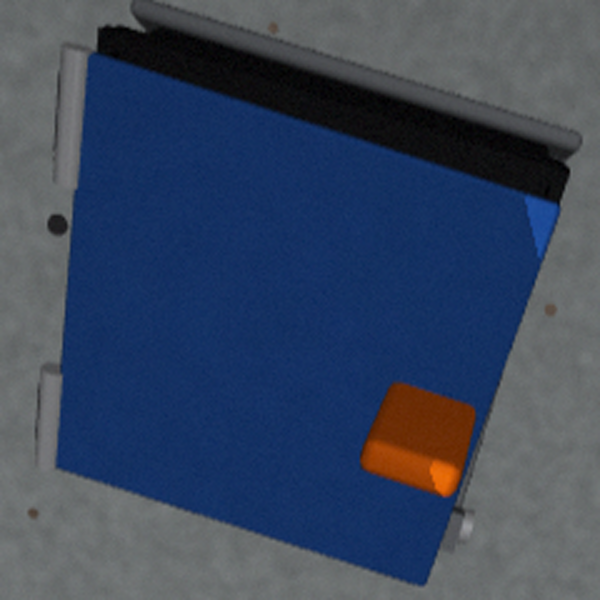

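A: s1 view of the cover. In crop pixels the outer face corners are: hinge/far (88,53), hinge/near (57,467), free/near (425,586) and free/far (560,203). The tab top is around (415,475).

```bash
python3 - <<'E'
import cv2,numpy as np
a,b,c=[cv2.imread(f"pics/{n}.png") for n in("f","s1","s2")]
r=lambda im,u,v,w,h,k:cv2.resize(im[v:v+h,u:u+w],None,fx=k,fy=k,interpolation=cv2.INTER_CUBIC)
B=np.zeros((450,800,3),np.uint8);B[:450,:450]=r(a,245,65,150,150,3);x=r(c,300,0,218,180,1.6);B[:288,450:450+x.shape[1]]=x
cv2.imwrite("pics/B.png",B)
E
```

```text
(no output)
```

View pics/B.png

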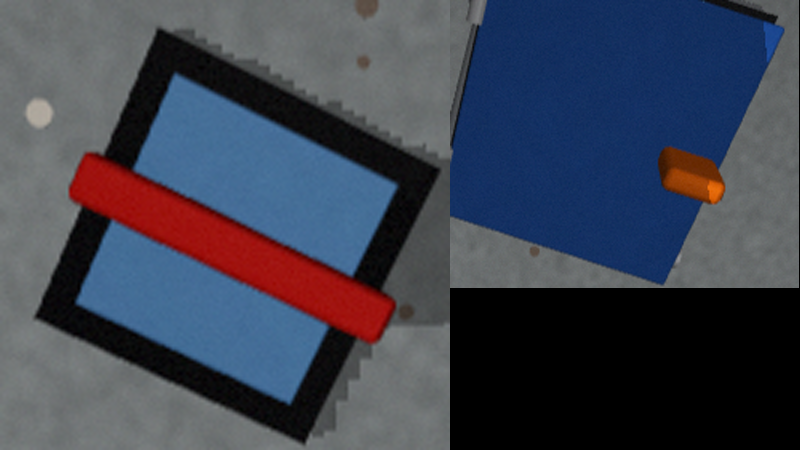

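B: in crop pixels the filter's frame corners are (158,29), (440,168), (306,443) and (36,317), and its bar runs from (82,175) to (383,322). In s2 the cover corners are free/near (664,284) and free/far (783,27), with the tab top at (691,187).

```bash
cat > fit.py <<'E'
from h import *
import json
P={k:np.array(v) for k,v in json.load(open("poses.json")).items()}
C={n:cam("wrist",P[n]) if 0 else None for n in()}
pw=viewer.camera_params("wrist")
for n in P: C[n]=(pw["fx"],pw["fy"],pw["cx"],pw["cy"],P[n])
C["top"]=cam("top");C["scene"]=cam("scene")
A=lambda u,v:(170+u/2.5,10+v/2.5)
S=lambda u,v:(300+(u-450)/1.6,v/1.6)
# key: (hinge coordinate, radial, height above mid-plane)
HF,HN,FN,FF,TB=(62,0,2),(-62,0,2),(-62,126,2),(62,126,2),(0,112,44)
obs=[("s1",HF,A(88,53)),("s1",HN,A(57,467)),("s1",FN,A(425,586)),("s1",FF,A(560,203)),("s1",TB,A(410,470)),
("s2",FN,S(664,284)),("s2",FF,S(783,27)),("s2",TB,S(691,187)),
("scene",FF,(354,296.8)),("scene",HF,(395.1,338.6)),("scene",HN,(440.4,326.1)),("scene",FN,(396.6,288.3)),
("top",HF,(201,182)),("top",HN,(188,237.8)),("top",FN,(240.5,253.4)),("top",FF,(254.75,197.9))]
def frame(yaw,d):
    y=np.array([-np.sin(yaw),np.cos(yaw),0]);x=np.array([np.cos(yaw)*np.cos(d),np.sin(yaw)*np.cos(d),np.sin(d)])
    return np.c_[x,y,np.cross(x,y)]
def cov(h,F,c,k):
    rad=F@[0,-np.cos(c),np.sin(c)];n=F@[0,np.sin(c),np.cos(c)]
    return h+F[:,0]*k[0]+rad*k[1]+n*k[2]
def res(p):
    F=frame(p[3],p[4]);return np.concatenate([(proj(C[n],cov(p[:3],F,p[5],k))[0]-uv)*(1 if n[0]=="s" and n!="scene" else 1) for n,k,uv in obs])
G=lambda u,v:(245+u/3,65+v/3)
fobs=[("f",(40,40,5),G(158,29)),("f",(40,-40,5),G(440,168)),("f",(-40,-40,5),G(306,443)),("f",(-40,40,5),G(36,317)),("f",(0,40,44),G(80,177)),("f",(0,-40,44),G(385,320))]
cr=lambda u,v:(235+(u-400)/6.667,203+(v-300)/6.667)
tp=lambda u,v:(391+u/5,257+(v-300)/5)
fobs+=[("top",(40,40,5),tp(150,333)),("top",(40,-40,5),tp(309,408)),("top",(-40,-40,5),tp(245,566)),("top",(-40,40,5),tp(83,488))]
fobs+=[("scene",(-40,-40,5),cr(648,411)),("scene",(40,-40,5),cr(465,470)),("scene",(40,40,5),cr(547,578)),("scene",(-40,40,5),cr(737,515))]
def fres(p):
    c,s=np.cos(p[2]),np.sin(p[2]);return np.concatenate([proj(C[n],[p[0]+c*k[0]-s*k[1],p[1]+s*k[0]+c*k[1],k[2]])[0]-uv for n,k,uv in fobs])
if __name__=="__main__":
    r=least_squares(res,[600,190,55,-.2,.25,.1],loss="soft_l1");print(r.x);print(np.c_[res(r.x).reshape(-1,2)])
    f=least_squares(fres,[443,-323,-.4],loss="soft_l1");print(f.x);print(fres(f.x).reshape(-1,2))
    F=frame(r.x[3],r.x[4]);face=r.x[:3]+F@[0,-65,-5];print("face",face,"tab",cov(r.x[:3],F,r.x[5],(0,112,30)))
    json.dump(dict(cover=r.x.tolist(),filt=f.x.tolist()),open("fit.json","w"))
E
python3 fit.py
```

```text
[597.376 200.631  73.403  -0.267   0.352   0.11 ]
[[-0.097  0.123]
 [ 0.505 -0.87 ]
 [ 0.152  0.237]
 [-0.61   0.4  ]
 [ 0.874 -0.466]
 [-0.375  0.796]
 [-0.153  0.187]
 [ 2.203 -0.131]
 [ 0.455 -0.484]
 [ 2.473  0.486]
 [-0.841  0.978]
 [ 0.2   -0.316]
 [-1.607 -0.565]
 [-0.97  -0.887]
 [-0.051  0.139]
 [-0.604 -0.545]]
[ 444.52  -322.773   -0.435]
[[-0.176 -0.242]
 [ 0.199 -0.105]
 [ 0.073  0.264]
 [-0.033  0.955]
 [-1.659 -0.867]
 [ 1.667  1.263]
 [-0.208 -1.555]
 [ 0.386 -1.534]
 [-0.279 -0.937]
 [-0.659 -0.737]
 [ 0.57  -0.86 ]
 [-0.247 -1.019]
 [-0.273 -1.074]
 [ 0.341 -0.976]]
face [581.874 137.483  68.71 ] tab [554.812 100.3   112.975]
```

Residuals are about a pixel and both fits agree with the sizes given. Next I'm checking reachability of the whole plan over tool tilts.

```bash
cat > plan.py <<'E'
from fit import *
J=json.load(open("fit.json"));cp=np.array(J["cover"]);h=cp[:3];F=frame(cp[3],cp[4]);c0=cp[5];ff=J["filt"]
def tabpose(c,off,sg,back=0,cg=None):
    a=c+off  # tool z = -normal turned by a about hinge (opening sense)
    z=-(F@[0,np.sin(a),np.cos(a)]);y=sg*F[:,0];x=np.cross(y,z)
    g=cov(h,F,c,(0,112,30));return g-(61+back)*z,pose(x,y,z)
def panelpose(face,F,gz,sg,dz=0):  # gz: grasp point above filter underside
    z=-F[:,2];y=sg*F[:,0];return face+F[:,2]*(gz+61+dz),pose(np.cross(y,z),y,z)
def filtpose(sg,gz,dz=0):
    y=sg*np.array([np.cos(ff[2]),np.sin(ff[2]),0]);z=np.array([0,0,-1.]);return np.array([ff[0],ff[1],gz+61+dz]),pose(np.cross(y,z),y,z)
E
python3 - <<'E'
from plan import *
face=h+F@[0,-65,-5]
for sg in(1,-1):
  print("panel",sg,env.ik(*panelpose(face,F,33,sg)),"filt",env.ik(*filtpose(sg,33)))
  for off in(0,-.3,-.5,-.7,-.9):
    qs=[env.ik(*tabpose(c,off,sg)) for c in np.linspace(c0,1.94,8)]+[env.ik(*tabpose(c0,off,sg,60))]+[env.ik(*tabpose(1.94,off,sg,60))]
    print(sg,off,[q is not None for q in qs]); 
    if all(q is not None for q in qs):print(np.array(qs)[[0,3,7]])
E
```

```text
panel 1 [ 0.315  0.503  1.99  -0.513  0.397  1.033] filt [-0.65   0.636  1.895 -0.     0.611 -0.215]
1 0 [True, True, True, True, True, True, True, True, True, True]
[[ 0.301  0.471  2.008 -0.616  0.502  1.109]
 [ 0.613  0.734  1.586 -0.727  1.51   1.366]
 [ 0.638  1.35   0.925 -1.062  2.563  1.161]]
1 -0.3 [True, True, True, True, True, True, True, True, True, True]
[[ 0.137  0.435  2.097  0.187  0.216  0.196]
 [ 0.572  0.584  1.724 -0.679  1.208  1.32 ]
 [ 0.678  1.23   0.999 -0.895  2.333  1.257]]
1 -0.5 [True, True, True, True, True, True, True, True, True, True]
[[ 0.015  0.454  2.133  1.203  0.3   -0.912]
 [ 0.525  0.493  1.816 -0.635  0.993  1.261]
 [ 0.696  1.138  1.073 -0.815  2.164  1.297]]
1 -0.7 [True, True, True, True, True, True, True, True, True, True]
[[-0.105  0.508  2.146  1.499  0.528 -1.311]
 [ 0.459  0.416  1.904 -0.56   0.769  1.158]
 [ 0.706  1.039  1.16  -0.751  1.985  1.324]]
1 -0.9 [True, True, True, True, True, True, True, True, True, True]
[[-0.21   0.591  2.133  1.558  0.769 -1.479]
 [ 0.374  0.358  1.985 -0.401  0.544  0.958]
 [ 0.708  0.937  1.258 -0.701  1.794  1.338]]
panel -1 [ 0.315  0.503  1.99  -0.513  0.397 -2.109] filt None
-1 0 [True, True, True, True, True, True, True, True, True, True]
[[ 0.301  0.471  2.008 -0.616  0.502 -2.033]
 [ 0.613  0.734  1.586 -0.727  1.51  -1.776]
 [ 0.638  1.35   0.925 -1.062  2.563 -1.981]]
-1 -0.3 [False, True, True, True, True, True, True, True, False, True]
-1 -0.5 [True, False, True, True, True, True, True, True, True, True]
-1 -0.7 [True, False, True, True, True, True, True, True, True, True]
-1 -0.9 [True, True, False, True, True, True, True, True, True, True]
```

```bash
cat > p1.py <<'E'
from plan import *
st=lambda m:(lambda s:print(m,"t%.1f"%s["time_s"],"F",s["force"],"w%.1f g%.1f"%(s["width"],s["grip_force"]),s["tool_pos"]))(env.read_state())
def swing(a,b,off,n):
    for c in np.linspace(a,b,n+1)[1:]:
        env.move_l(*tabpose(c,off,1),rate=110)
        f=np.linalg.norm(env.read_state()["force"])
        if f>35: print("force",f,"at",c);return c
    return b
if __name__=="__main__":
    env.reach(*tabpose(c0,0,1,75));env.move_l(tabpose(c0,0,1)[0],rate=100,f_stop=10);st("at tab")
    set_gripper(0);st("grip")
    c=swing(c0,1.0,0,5);st("swung %.2f"%c)
    cv2.imwrite("pics/sw.png",viewer.camera("scene"))
E
python3 p1.py
```

```text
at tab t6.2 F [-0.169 -0.812  0.091] w87.8 g0.0 [536.551 112.409 170.178]
grip t7.4 F [-1.828  1.363 -0.639] w10.0 g30.0 [536.148 112.342 169.708]
swung 1.00 t9.3 F [-6.533 -5.569 17.799] w9.8 g30.0 [552.717 228.002 210.274]
```

```bash
python3 - <<'E'
from p1 import *
set_gripper(50);st("open")
env.move_l(*tabpose(1.0,-.6,1),rate=100,f_stop=15);st("reoriented")
set_gripper(0);st("grip")
c=swing(1.0,1.92,-.6,6);st("swung %.2f"%c)
set_gripper(50);st("released")
s=env.read_state();z=R.from_quat(s["orientation"]).as_matrix()[:,2]
env.move_l(s["tool_pos"]-85*z,rate=150,f_stop=15);p=env.read_state()["tool_pos"];
env.move_l(p+[0,0,100],rate=200);st("up")
cv2.imwrite("pics/sw2.png",viewer.camera("scene"))
q=pose([1,0,0],[0,-1,0],[0,0,-1]);print(env.ik([515,110,300],q))
E
```

```text
open t10.1 F [ 0.214  0.383 -1.419] w49.9 g0.0 [553.875 229.196 207.984]
reoriented t10.9 F [-0.267  0.438  0.563] w50.0 g0.0 [539.088 204.708 230.081]
grip t11.6 F [ 2.223  0.044 -2.371] w9.7 g30.0 [538.991 204.748 229.7  ]
swung 1.92 t13.9 F [3.702 0.221 4.961] w9.8 g30.0 [594.683 331.662 177.112]
released t14.7 F [-0.298  0.021 -0.297] w49.9 g0.0 [593.891 331.825 176.729]
up t16.0 F [ 0.178 -0.433 -1.016] w49.8 g0.0 [608.261 412.25  295.333]
[ 0.188  0.283  1.849 -0.     1.01   1.759]
```

```bash
python3 - <<'E'
from p1 import *
q=pose([1,0,0],[0,-1,0],[0,0,-1])
env.reach([525,95,330],q);env.hold(.3)
T=wristpose();im=viewer.camera("wrist");cv2.imwrite("pics/pan.png",im);json.dump({"pan":T.tolist()},open("pan.json","w"))
c=cam("wrist",T);face=h+F@[0,-65,-5]
print([proj(c,face+F@[a*52,b*52,0])[0] for a,b in((1,1),(1,-1),(-1,-1),(-1,1))]);st("")
print([proj(c,cov(h,F,1.92,k))[0] for k in (HF,HN,FN,FF)])
sc=cv2.imread("pics/sw2.png")[170:370,300:480]
a=cv2.resize(im[20:270,150:450],None,fx=1.6,fy=1.6,interpolation=cv2.INTER_CUBIC);b=cv2.resize(sc,None,fx=1.7,fy=1.7,interpolation=cv2.INTER_CUBIC)
o=np.zeros((400,480+306,3),np.uint8);o[:400,:480]=a;o[:340,480:]=b;cv2.imwrite("pics/D.png",o)
E
```

```text
[array([222.21 ,  68.883]), array([352.025, 106.67 ]), array([319.747, 214.933]), array([210.359, 185.373])]
 t17.5 F [ 0.378 -0.203  0.59 ] w50.1 g0.0 [525.269  95.772 329.346]
[array([202.187,  50.538]), array([191.959, 192.556]), array([ 62.551, 258.771]), array([31.038, 66.438])]
```

View pics/D.png

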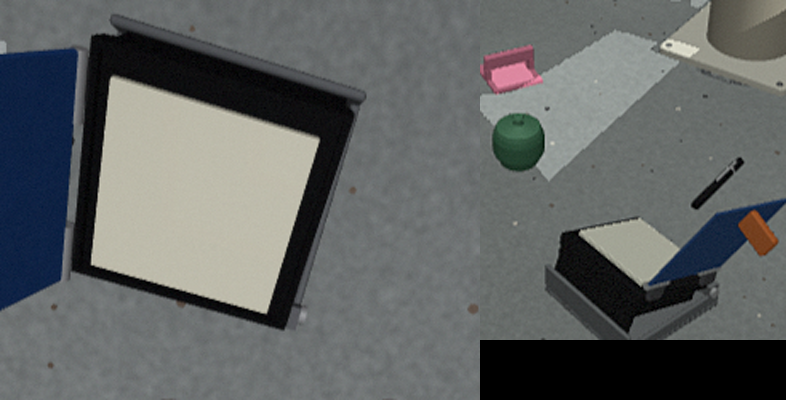

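D: the cover stands open and the white panel is clear. In crop pixels its corners are (110,76), (320,137), (268,314) and (91,265), about 2 px left of the prediction. I'm refining the fit with mask corners and checking the cover angle.

```bash
cat > fit2.py <<'E'
from plan import *
T=np.array(json.load(open("pan.json"))["pan"]);C["pan"]=(pw["fx"],pw["fy"],pw["cx"],pw["cy"],T)
im=cv2.imread("pics/pan.png");m=(im.min(2)>140).astype(np.uint8);m[:20]=0;m[270:]=0;m[:,:150]=0;m[:,450:]=0
ct=max(cv2.findContours(m,0,1)[0],key=cv2.contourArea)
def lines(ct):   # quad corners from line fits of contour sides
    q=cv2.approxPolyDP(ct,8,True)[:,0].astype(float);ps=ct[:,0].astype(float);L=[]
    for i in range(4):
        a,b=q[i],q[(i+1)%4];d=(b-a)/np.linalg.norm(b-a);t=(ps-a)@d;e=abs((ps-a)@[-d[1],d[0]])
        s=ps[(e<3)&(t>6)&(t<np.linalg.norm(b-a)-6)];l=cv2.fitLine(s.astype(np.float32),2,0,.01,.01).ravel();L.append(l)
    out=[]
    for i in range(4):
        A,B=L[i-1],L[i];t=np.linalg.solve(np.c_[A[:2],-B[:2]],B[2:]-A[2:]);out.append(A[2:]+t[0]*A[:2])
    return np.array(out)
q=lines(ct);print(q)
ks=((1,1),(1,-1),(-1,-1),(-1,1));pr=[(218.75,67.5),(350,105.6),(317.5,216.25),(206.9,185.6)]
po=[("pan",k,q[np.argmin(np.linalg.norm(q-u,axis=1))]) for k,u in zip(ks,pr)]+[("scene",(1,-1),(360,306.5)),("scene",(-1,-1),(394.1,298.8))]
def pres(p):
    G=frame(p[3],p[4]);return np.concatenate([(proj(C[n],p[:3]+G@[k[0]*52,-65+k[1]*52,-5])[0]-uv)*(2 if n=="pan" else 1) for n,k,uv in po])
g=least_squares(lambda p:np.r_[res(p),pres(p)],cp,loss="soft_l1").x
print(g,cp);print(pres(g).reshape(-1,2));G=frame(g[3],g[4]);face=g[:3]+G@[0,-65,-5];print("face",face)
only=least_squares(lambda p:np.r_[pres(np.r_[p,0])[:8],(p[2]-g[2])/2,(p[4]-g[4])/.02],g[:5]).x;print("pan only",only,only[:3]+frame(only[3],only[4])@[0,-65,-5])
json.dump(dict(face=face.tolist(),yaw=g[3],slope=g[4],g=g.tolist()),open("panel.json","w"))
for c in(1.8,1.92,2.04):print(c,[proj(C[n],cov(g[:3],G,c,k))[0].round(1) for n,k in(("scene",(62,126,0)),("scene",(-62,126,0)),("pan",FN),("pan",FF))])
E
python3 fit2.py
python3 - <<'E'
import cv2,numpy as np
im=cv2.imread("pics/sw2.png").astype(int);m=(im[...,0]>im[...,2]+40)&(im[...,0]>60);m[:250]=0;m[380:]=0;m[:,:380]=0;m[:,540:]=0
ct=max(cv2.findContours(m.astype(np.uint8),0,1)[0],key=cv2.contourArea);print("scene cover",cv2.approxPolyDP(ct,3,True)[:,0].tolist())
im=cv2.imread("pics/pan.png").astype(int);m=(im[...,0]>im[...,2]+40);m[300:]=0
ct=max(cv2.findContours(m.astype(np.uint8),0,1)[0],key=cv2.contourArea);print("pan cover",cv2.approxPolyDP(ct,3,True)[:,0].tolist())
E
```

```text
[[218.972  68.076]
 [206.967 184.333]
 [315.846 214.88 ]
 [348.664 107.113]]
[597.673 202.132  75.459  -0.272   0.36    0.092] [597.376 200.631  73.403  -0.267   0.352   0.11 ]
[[ 1.377  0.366]
 [ 3.425 -0.312]
 [ 3.912  0.782]
 [ 2.02   1.518]
 [-1.474 -0.421]
 [-0.114  0.142]]
face [581.924 139.044  70.78 ]
pan only [598.213 203.386  73.801  -0.277   0.359] [582.145 140.379  69.12 ]
1.8 [array([432.7, 289.5]), array([474.7, 281.2]), array([ 75.9, 269.4]), array([48.5, 77.7])]
1.92 [array([438.2, 296.1]), array([480.1, 287.2]), array([ 58.2, 259.5]), array([24.6, 66.9])]
2.04 [array([443.2, 303.6]), array([484.9, 294. ]), array([ 43.6, 248.5]), array([ 5.3, 56.1])]
scene cover [[480, 287], [439, 295], [399, 337], [411, 326], [412, 330], [417, 320], [415, 326], [419, 329], [413, 333], [421, 327], [427, 329], [419, 321], [430, 321], [429, 325], [434, 319], [438, 322], [439, 316], [430, 321], [425, 319], [434, 316], [437, 311], [433, 308], [438, 304], [439, 310], [439, 300], [435, 301], [440, 296], [446, 302], [445, 295], [462, 292], [468, 299], [466, 296], [471, 293], [462, 292]]
pan cover [[197, 51], [14, 65], [50, 260], [187, 194]]
```

Scene corners put the cover at about 1.92 rad. Next is picking up the filter and hovering it over the panel.

```bash
cat > p2.py <<'E'
from p1 import *
Pn=json.load(open("panel.json"));face=np.array([582.1,139.8,69.9]);G=frame(-.274,.358)
E
python3 - <<'E'
from p2 import *
env.reach(*filtpose(1,33,110));st("above")
print("stop",env.move_l(filtpose(1,33)[0],rate=120,f_stop=8));st("down")
set_gripper(0);st("grip")
env.move_l(filtpose(1,33,120)[0],rate=150);st("lift")
env.reach(*panelpose(face,G,33,1,80));st("hover")
env.move_l(panelpose(face,G,33,1,12)[0],rate=100,f_stop=6);env.hold(.3);st("near")
T=wristpose();im=viewer.camera("wrist");cv2.imwrite("pics/near.png",im);json.dump(T.tolist(),open("near.json","w"))
sc=viewer.camera("scene");cv2.imwrite("pics/nears.png",sc)
o=np.zeros((480,780,3),np.uint8);o[:,:540]=im[:,50:590];o[:300,540:]=cv2.resize(sc[250:400,330:450],(240,300));cv2.imwrite("pics/E.png",o)
E
```

```text
above t19.2 F [-0.747 -0.194  0.015] w50.2 g0.0 [ 444.912 -322.469  204.201]
stop False
down t20.3 F [-0.624 -0.919  1.256] w50.1 g0.0 [ 444.933 -323.038   94.589]
grip t21.0 F [-0.229  0.197  2.46 ] w12.1 g30.0 [ 444.524 -322.813   94.105]
lift t21.9 F [ 0.127 -0.006 -1.176] w11.7 g30.0 [ 444.07  -322.442  213.25 ]
hover t23.7 F [ 0.052  0.402 -1.663] w11.9 g30.0 [523.573 155.619 232.699]
near t24.8 F [-0.751  0.479 -1.052] w11.8 g30.0 [546.449 150.004 169.727]
```

View pics/E.png

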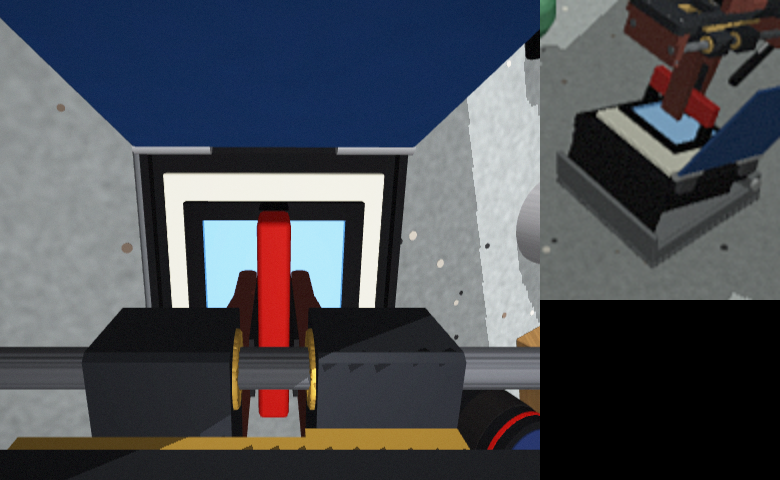

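E: the filter hovers square over the panel. In crop pixels the panel's +y edge is at row 173 (cols 164–384) and the frame's edge at row 202 (cols 184–365), giving an offset of about 0.8 mm towards +y and about 0 in x. I'll correct that, press, and check the slope through the moment.

```bash
cat > p3.py <<'E'
from p2 import *
face=face-G[:,1]*.7
def meas(n=12):
    a=[]
    for _ in range(n): env.hold(.03);s=env.read_state();a.append(np.r_[s["force"],s["wrist_torque"],s["tool_pos"]])
    a=np.mean(a,0);Rm=G;return np.r_[a[:3]@Rm,a[3:6]@Rm,(a[6:]-face)@Rm]
E
python3 - <<'E'
from p3 import *
env.move_l(panelpose(face,G,33,1,12)[0],rate=60)
b=meas();print("free",b, "ang err",(R.from_quat(env.read_state()["orientation"]).inv()*R.from_quat(panelpose(face,G,33,1)[1])).as_rotvec())
hit=env.move_l(panelpose(face,G,33,1,-4)[0],rate=15,f_stop=3.5);m=meas();print(hit,"contact",m-np.r_[b[:6],0,0,0])
p=env.read_state()["tool_pos"]
for d in(1.0,2.0,3.0):
    env.move_l(p-G[:,2]*d,rate=15,f_stop=12);m=meas();print(d,m-np.r_[b[:6],0,0,0])
np.save("b.npy",b);st("")
E
```

```text
free [ -0.43    0.017  -1.032  -0.003   0.182   0.008  -0.005  -0.007 105.981] ang err [-0.  0.  0.]
True contact [ 2.653  0.602  4.584  0.029 -0.337  0.002 -0.118  0.006 95.697]
1.0 [ 2.232  0.274  6.127  0.047 -0.341 -0.003 -0.302 -0.033 94.692]
2.0 [ 1.977  0.109  7.162  0.029 -0.281 -0.001 -0.309 -0.033 93.775]
3.0 [ 1.555  0.285  8.574  0.009 -0.247 -0.016 -0.316 -0.034 92.863]
 t28.6 F [-1.883  1.044  6.59 ] w11.7 g30.0 [550.321 147.981 156.806]
```

```bash
cat > p4.py <<'E'
from p3 import *
b=np.load("b.npy")
def tp(dy,dz,dx=0.,x0=.3):  # tilt about panel y by dy, about x by dx, underside dz above nominal face
    Q=R.from_rotvec(G[:,1]*dy+G[:,0]*dx).as_matrix()@G
    z=-Q[:,2];y=Q[:,0];return face+G[:,0]*x0+G[:,2]*dz+Q[:,2]*94,pose(np.cross(y,z),y,z)
E
python3 - <<'E'
from p4 import *
env.move_l(*tp(0,4),rate=60)
for d in(0,-.02,.02):
    env.move_l(*tp(d,4),rate=60);env.hold(.1);b=meas(5);env.move_l(tp(d,-1.5)[0],rate=20);m=meas(6)-np.r_[b[:6],0,0,0]
    print(d,m,"rx094 %.1f rx13 %.1f"%tuple((-m[4]-L*m[0])/m[2]*1e3 for L in(.094,.13)))
    env.move_l(tp(d,4)[0],rate=60)
st("")
E
```

```text
0 [-0.997 -0.386  7.98  -0.11   0.3    0.001  0.4    0.051 92.703] rx094 -25.8 rx13 -21.3
-0.02 [-0.224 -0.141  7.801 -0.108  0.421 -0.004 -1.606 -0.044 92.611] rx094 -51.3 rx13 -50.3
0.02 [-1.743 -0.494  7.991 -0.09   0.125  0.009  2.05   0.012 92.65 ] rx094 4.9 rx13 12.7
 t33.1 F [1.02  0.536 0.607] w11.7 g30.0 [550.829 147.896 162.453]
```

```bash
python3 - <<'E'
from p4 import *
for d,e in((.04,0),(.012,-.012),(.012,.012)):
    env.move_l(*tp(d,4,e),rate=60);env.hold(.1);b=meas(5);env.move_l(tp(d,-1.5,e)[0],rate=20);m=meas(6)-np.r_[b[:6],0,0,0]
    print(d,e,m,"rx094 %.1f rx13 %.1f"%tuple((-m[4]-L*m[0])/m[2]*1e3 for L in(.094,.13)),"ry %.1f"%((m[3]-.094*m[1])/m[2]*1e3),"ry+ %.1f"%((m[3]+.094*m[1])/m[2]*1e3))
    env.move_l(tp(d,4,e)[0],rate=60)
st("")
E
```

```text
0.04 0 [-2.207 -0.443  7.293 -0.059  0.218 -0.027  3.866  0.    92.608] rx094 -1.5 rx13 9.4 ry -2.3 ry+ -13.7
0.012 -0.012 [-1.232 -1.939  7.121 -0.148  0.081 -0.002  1.25   0.929 92.589] rx094 5.0 rx13 11.2 ry 4.9 ry+ -46.3
0.012 0.012 [-2.104  1.336  7.134 -0.028  0.16  -0.04   1.376 -0.958 92.631] rx094 5.3 rx13 15.9 ry -21.6 ry+ 13.6
 t37.2 F [-0.129  1.232  0.026] w11.8 g30.0 [549.974 147.119 162.297]
```

```bash
python3 - <<'E'
from p4 import *
a=(.01,-.003)
env.move_l(*tp(a[0],4,a[1],0),rate=40);env.hold(.2);b=meas(8)
env.move_l(tp(a[0],-.8,a[1],0)[0],rate=15);m=meas(10)-np.r_[b[:6],0,0,0];print(m)
im=viewer.camera("wrist");sc=viewer.camera("scene");tpi=viewer.camera("top");st("")
o=np.zeros((590,800,3),np.uint8);o[:350,:540]=im[:350,50:590];o[:260,540:]=cv2.resize(sc[250:380,330:460],(260,260));o[350:590,:]=cv2.resize(tpi[130:370,60:620],(800,343))[50:290];cv2.imwrite("pics/Z.png",o)
E
```

```text
[-1.969 -1.393  6.527  0.016  0.131 -0.018  0.846  0.256 93.33 ]
 t38.9 F [-4.715  0.986  6.02 ] w11.8 g30.0 [551.239 148.008 157.635]
```

View pics/Z.png

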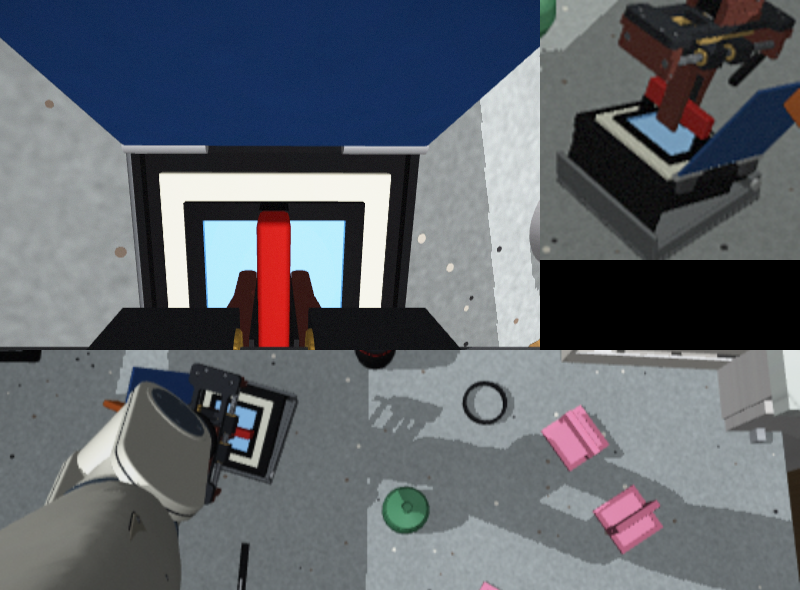

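Final view: the frame's margins on the panel are even, centred within about 1 mm and square (cols 184–364 inside 159–391). It is pressed at about 6.5 N, the cover is standing, and the bystanders are untouched.

```bash
python3 -c "
from station import env,workorder
print(workorder.sign_off())"
```

```text
the job is handed in; nothing more can be done
None
```

The job is handed in at about 39 s: the cover stands at about 110°, and the filter is held pressed on the panel at about 6.5 N, centred within about 1 mm and square; its tilt match was set by camera fit and noisy force checks, so that is the least certain part.

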